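# Find the stamped packing crate and send it off

### The arm

A 6-joint arm with a two-finger parallel gripper is mounted at the origin on the work surface. World frame = base frame: x ahead of the robot, y to its left, z up, the work surface at z = 0. Lengths are in m, angles in rad, forces in N, time in s.
With the tool pointing down it reaches from about 0.35 to 0.775 m from the base axis. Payload 7.3 kg.
Tool frame: the origin (TCP) lies at the very end of the fingers, on their centre line; the grasp point (between the pads) lies 19 mm behind it (robot.pinch_z is the distance from the TCP to the grasp point, in m); z points along the fingers, y is the line along which they close (so a half turn about z gives the same grasp; the last joint's range is limited). The gripper opens to 92 mm and grips with 3 to 60 N. Pads are 19 mm wide; open, the fingers measure 130 mm over their backs; the gripper's body (75 mm by 190 mm) begins 47 mm behind the grasp point.
Start: joints at [-1.389, 0.342, 1.524, -0, 1.275, -0.146], TCP at [0.169, -0.497, 0.227] pointing down, gripper open.
Joint ranges: [-2.53, 2.53], [-0.77, 2.02], [0.04, 2.7], [-1, 4.14], [0.28, 2.66], [-3.11, 3.11]. Speed limits (rad/s): [2.57, 2.57, 3.14, 3.14, 3.14, 3.14].

### API

Orientations are given as [roll, pitch, yaw] about the fixed x, y, z axes, in that order (R = Rz(yaw) Ry(pitch) Rx(roll)).
In Python, from cell import robot gives the robot as it stands.
- The arm moves only by the tool move_arm, never from a script. Its argument "motion" is a list of rows, each a list of 6 numbers: the shift along the tool's x, y, z in units of 0.1 m (1.0 is 0.1 m), then the turn, a rotation vector about the tool's x, y, z in units of pi rad (1.0 is pi rad). In form: [[dx, dy, dz, rx, ry, rz], ...]. A call has 1 to 12 rows; each row is the pose to reach, as a shift and turn from the pose commanded when the call began, along the tool's axes at that moment, turning the shorter way round; what a row does not reach only later rows make up. A row lasts 1/8 s, in which the tool goes at most 62.5 mm and 10.7 degrees, less where a joint would pass 70% of its speed; a pose out of reach is approached as far as the arm can. A call with a number of a shift or a turn outside -1 to 1 is refused whole. A call with a gripper value outside its range is refused whole. "fingers" is the opening, from -1 (shut) to 1 (fully open), set as the call begins (left out, the last holds). The fingers move at their own pace and stop on an object; "newtons" is the grip in N (left out, the last holds). Time passes only in rows, so rows that repeat a pose let the fingers close. It gives the time, the measured TCP pose, the force, the opening and the grip force at its end, in the units of the state.
- robot.observe(): the state, without advancing time (a new reading comes with each control period).
- robot.read_camera(name): name is "side" or "top" or "wrist"; returns a dict with "image" (480x640x3 uint8, red, green, blue), "range_z" (480x640 float32, m along the optical axis (not along the pixel's ray), 0 where there is no reading), "vfov" (degrees; the focal length in pixels is half the picture's height over the tangent of half this angle, whatever the lens; pixels are square), "cx", "cy" (the principal point, pixels), "extrinsics" (4x4, takes a point from camera to world coordinates); the wrist camera has in their place "hand_eye" (4x4, takes a point from camera to tool coordinates, whose origin is the TCP and whose axes are the flange's). Camera axes: x right, y up, looking along -z (the intrinsics and any distortion apply to the point x, -y, -z); pixel columns grow to the right and rows downward; lengths in m; the calibration is good to about 2 mm. A picture is of the moment at which its call begins: read the wrist's pose just before it.
- robot.hand_in(): hands the job in; it is judged then, once.
The state is a dict: "time": time; "qpos": joint angles; "qvel": joint speeds; "joint_efforts": joint torques, N m; "tool_pos": TCP position; "tool_rot": TCP orientation; "contact_force": force on the tool from outside, world axes, zero at the start; "torque": the same for the moment, N m; "opening": finger opening in m; "grip_force": force on a finger pad.
Only numpy, scipy, OpenCV 4.12 (cv2) and the standard library are available. Lean on these libraries where they do the work, as an engineer would, in place of code of your own. Each camera call takes 0.05 s, during which the arm holds its last target. There are 200 camera calls.

### The job

Two closed wooden crates of finished knives stand on the bench, one of them with the maker's mark, a ring with a knife, stamped on its underside. With the fingers only, tip each crate over towards the robot so that it lies on its robot-side face with its underside facing the far side of the bench; then push the stamped one sideways, still lying like that, until it is wholly between the two metal strips of the dispatch lane. Leave the other crate lying where it was tipped, never lift a crate off the bench, and leave everything else alone.

Things in the scene. Friction and masses are not known exactly. Their poses are not given: they have to be found in the camera images.
- crate_stamped: Closed slatted wooden crate, 92 (its x) x 130 (its y) x 140 mm (its z), 0.4 to 0.75 kg, too wide to grip. Origin at the centre of its underside. Starts upright, left or right of the lane, its x axis pointing away from the robot within 0.25 rad. Lying on its robot-side face its x points up, z to the robot. This is the one with the stamp.
- crate_plain: Closed slatted wooden crate, 92 (its x) x 130 (its y) x 140 mm (its z), 0.4 to 0.75 kg, too wide to grip. Origin at the centre of its underside. Starts upright, left or right of the lane, its x axis pointing away from the robot within 0.25 rad. Lying on its robot-side face its x points up, z to the robot. This one has a plain underside; otherwise it looks the same.
- stamp (a point): The stamp: a black ring 74 mm across with a small knife in it, flat on the underside of crate_stamped, at the centre of the underside; hidden until the crate is tipped; it then faces the far side of the bench, and shows best to a camera beyond the crate, such as a wrist camera held over the mat there.
- corner0 (a point): Corner of crate_stamped's robot-side face (crate coordinates x -46, y -65, z 0 mm); on the bench once it is tipped.
- corner1 (a point): Corner of crate_stamped's robot-side face (crate coordinates x -46, y 65, z 0 mm); on the bench once it is tipped.
- corner2 (a point): Corner of crate_stamped's robot-side face (crate coordinates x -46, y -65, z 140 mm); on the bench once it is tipped.
- corner3 (a point): Corner of crate_stamped's robot-side face (crate coordinates x -46, y 65, z 140 mm); on the bench once it is tipped.
- crate_stamped_heel (a point): Middle of crate_stamped's lower robot-side edge (crate coordinates x -46, y 0, z 0 mm), about which it tips: its friction on the rubber mat is 0.7 to 1.1, so fingers pushing the far face 115 mm up towards the robot, rising with the face on an arc about this edge, tip it without sliding. Past about 0.58 rad it falls over by itself.
- crate_plain_heel (a point): Middle of crate_plain's lower robot-side edge (crate coordinates x -46, y 0, z 0 mm), about which it tips: its friction on the rubber mat is 0.7 to 1.1, so fingers pushing the far face 115 mm up towards the robot, rising with the face on an arc about this edge, tip it without sliding. Past about 0.58 rad it falls over by itself.
- lane: Dispatch lane between the crates: two flush bright metal strips on the black mat 360 mm long, 10 mm wide, parallel to its x axis (roughly away from the robot), their centre lines 93 mm either side of its middle (clear space 176 mm). Flat, no edge to catch on. Origin in the middle of the lane, on the bench; y to the left.
- stone_a: Whetstone on a black base, 100 x 50 x 32 mm, far left of the crates. Origin at the centre of its underside. Leave it alone.
- stone_b: Whetstone on a black base, 100 x 50 x 32 mm, far right of the crates. Origin at the centre of its underside. Leave it alone.
- jar: Small jar, 56 mm across, 70 mm tall, beyond the lane. Origin at the centre of its underside. Leave it alone.
- tin: Metal tin 60 x 90 x 100 mm with a screw cap (116 mm in all). Origin at the centre of its underside. Leave it alone.
- spray: Spray bottle, 76 mm across, 208 mm tall. Origin at the centre of its underside. Leave it alone.
- blank: Wooden knife-handle blank, 130 x 30 x 24 mm, lying. Origin at the centre of its underside. Leave it alone.
- gauge: Round setting gauge, 50 mm across, 34 mm tall. Origin at the centre of its underside. Leave it alone.
There are look-alikes about, which are no part of the job. Leave any red or yellow look-alike of the crate_plain alone.

How it is judged:
On the way, in this order (a step that is already met when the one before it is completed fails the run):
1. both crates lie tipped over on their robot-side faces (angle between each of crate_stamped, crate_plain's own x axis and vertical below 0.2 rad), for 0.2 s.
2. the stamped crate lies wholly in the dispatch lane (angle between crate_stamped's own x axis and vertical below 0.2 rad and y of corner0 in the frame of lane between -0.098 and 0.098 m and y of corner1 in the frame of lane between -0.098 and 0.098 m and y of corner2 in the frame of lane between -0.098 and 0.098 m and y of corner3 in the frame of lane between -0.098 and 0.098 m), for 0.2 s.
At the end, for the whole second after the job is handed in: Both crates lie at rest on their robot-side faces (within 0.2 rad); all four lower corners of the stamped one are between the strips' outer edges (98 mm either side of the lane's middle); the plain one's tipping edge is within 80 mm of where it was (all of step 2 and angle between crate_plain's own x axis and vertical below 0.2 rad and distance of crate_plain_heel from where it was at the start of the episode below 0.08 m and linear speed of each of crate_stamped, crate_plain below 0.02 m/s); the robot touches nothing.
It fails at once if crate_stamped is lifted: the middle of its lower robot-side edge rises 30 mm off the bench (height (world z) of crate_stamped_heel above 0.03 m).
It fails at once if crate_plain is lifted: the middle of its lower robot-side edge rises 30 mm off the bench (height (world z) of crate_plain_heel above 0.03 m).
It fails at once if a crate is pushed with the arm or the gripper's body instead of the fingers (contact force between the arm and crate_stamped above 3 N or contact force between the arm and crate_plain above 3 N).
It fails at once if one of the other things on the bench is moved more than 30 mm (distance of any of stone_a, stone_b, jar, tin, spray, blank, gauge from where it was at the start of the episode above 0.03 m).
It also fails if it takes over 72 s, if anything falls off the work surface, if the arm or the gripper's body presses on something with over 40 N, if the wrist force passes 120 N, or if a joint passes its speed limit or range.

## Working session

There is one attempt and no reset: what is moved stays moved. The work goes in short steps, Python scripts to look and compute and a tool call to move; the robot and the scene stay as the last step left them, time stands still between calls to the robot, and variables do not carry over. Pictures are saved under pics/ and viewed, at most 10 in all, crops included, and the job is handed in when it is done.

Besides the shell and the picture viewer there is one more tool, called after "Emit:" as name(argument=value, ...) on one line, values as JSON. move_arm: Moves the arm, as the interface text tells. Shifts and turns lie within -1 to 1; 1 stands for 0.1 m of shift or pi rad of turn. Its arguments: {"type":"object","properties":{"motion":{"type":"array"},"fingers":{"type":"number"},"newtons":{"type":"number"}},"required":["motion"]}

```bash
mkdir -p pics; ls; cat > h.py <<'E'
import numpy as np, cv2
from scipy.spatial.transform import Rotation as R
from cell import robot
def cam(name):
    s=robot.observe(); c=robot.read_camera(name)
    if name=="wrist":
        T=np.eye(4); T[:3,:3]=rot(s["tool_rot"]); T[:3,3]=s["tool_pos"]; c["E"]=T@c["hand_eye"]
    else: c["E"]=np.array(c["extrinsics"])
    return c
def rot(r): return R.from_euler("xyz",r).as_matrix()
def cloud(c):
    d=c["range_z"]; h,w=d.shape; f=h/2/np.tan(np.radians(c["vfov"])/2)
    v,u=np.mgrid[:h,:w]
    P=np.stack([(u-c["cx"])/f*d,-(v-c["cy"])/f*d,-d],-1)
    return P@c["E"][:3,:3].T+c["E"][:3,3]
def save(c,n): cv2.imwrite(f"pics/{n}.png",c["image"][:,:,::-1])
def units(target_pos,target_rot=None):
    s=robot.observe(); M=rot(s["tool_rot"]); d=M.T@(np.array(target_pos)-s["tool_pos"])/.1
    return d
E
python3 - <<'E'
from h import *
for n in("top","side"):
    c=cam(n); save(c,n+"0"); np.savez(n+"0",P=cloud(c),im=c["image"]); print(n,[k for k in c],c["vfov"],c["cx"],c["cy"],c["E"].round(3).tolist(),{k:c[k] for k in c if 'dist' in k})
print(robot.observe())
E
```

```text
pics
top ['image', 'range_z', 'vfov', 'cx', 'cy', 'extrinsics', 'E'] 44.58117219047233 320.5347094740531 242.5829436434444 [[-0.015, 0.996, -0.085, 0.356], [-1.0, -0.016, -0.011, 0.013], [-0.012, 0.085, 0.996, 1.716], [0.0, 0.0, 0.0, 1.0]] {}
side ['image', 'range_z', 'vfov', 'cx', 'cy', 'extrinsics', 'E'] 46.45962039813523 320.2236638011857 249.39586269989124 [[-0.443, 0.623, -0.644, -0.567], [-0.897, -0.31, 0.316, 0.531], [-0.003, 0.718, 0.696, 1.245], [0.0, 0.0, 0.0, 1.0]] {}
{'time': 0.1, 'qpos': array([-1.38900413e+00,  3.42632170e-01,  1.52491855e+00, -8.81012021e-06,
        1.27542131e+00, -1.45990600e-01]), 'qvel': array([-0.00052158, -0.00173027, -0.00041631, -0.00035488,  0.00070493,
        0.00137407]), 'joint_efforts': array([ 2.26082935e-03, -4.32002592e+01, -2.44693530e+01,  7.19111832e-02,
        5.25515783e-02, -4.97936514e-05]), 'tool_pos': array([ 0.16897665, -0.49667326,  0.22612633]), 'tool_rot': array([-3.14022672e+00, -1.92326398e-04,  3.27785234e-01]), 'contact_force': array([-0.28934633, -0.79503325,  0.11355999]), 'torque': array([-0.07097719, -0.03422291, -0.00911194]), 'grip_force': 0.0, 'opening': 0.09184872671086142}
```

View pics/top0.png

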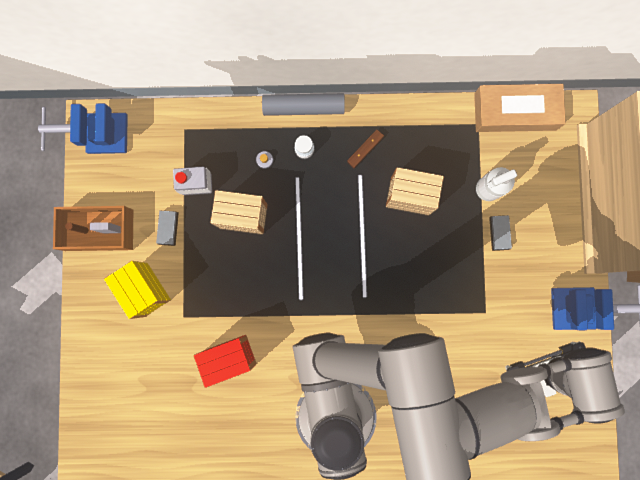

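View pics/side0.png

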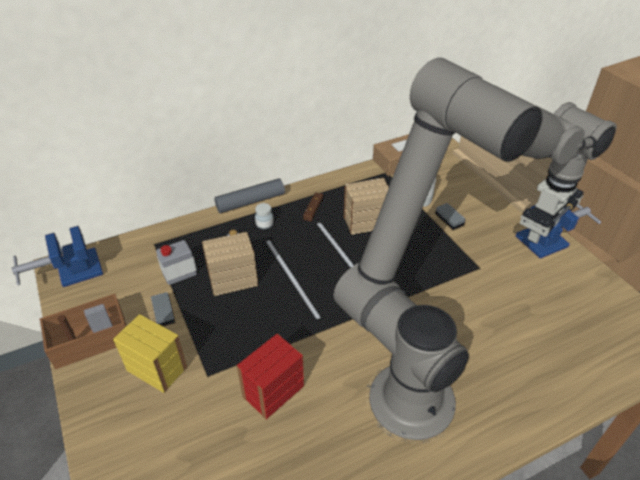

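The top picture shows the two wood crates at about (240,212) on the left and (415,190) on the right. The lane strips run at columns ~299 and ~362. The jar is at (304,147), the gauge at (264,159), the blank at (366,148), the tin at (192,180), the spray bottle at (495,184) and the stones at (168,227) and (501,232). The side view agrees. Next I'll measure these.

```bash
python3 - <<'E'
from h import *
d=np.load("top0.npz"); P=d["P"]; im=d["im"].astype(int)
def box(m,n):
    p=P[m].copy(); r=cv2.minAreaRect(p[:,:2].astype(np.float32)*1000)
    print(n,len(p),"zmed",np.median(p[:,2]).round(4),"c",np.round(r[0],1),"size",np.round(r[1],1),"ang",round(r[2],2))
v,u=np.mgrid[:480,:640]
def roi(a,b,c,e): return (u>a)&(u<b)&(v>c)&(v<e)
z=P[...,2]
for n,b in dict(L=(200,280,180,245),R=(375,455,155,225)).items():
    m=roi(*b)&(z>.125)&(z<.155); m=cv2.erode(m.astype(np.uint8),np.ones((3,3)))>0; box(m,n); 
for n,b in dict(jar=(285,325,130,165),gauge=(250,275,148,170),blank=(340,388,125,170),tin=(168,215,160,198),spray=(470,522,160,205),stoneL=(150,183,205,250),stoneR=(485,516,210,255)).items():
    m=roi(*b)&(z>.015)&(z<.3); box(m,n); print("  zmax",z[m].max().round(3))
br=(im.min(-1)>130)
for b in ((290,310,170,305),(352,375,170,303)):
    p=P[roi(*b)&br&(abs(z)<.02)][:,:2]
    l=cv2.fitLine(p.astype(np.float32),cv2.DIST_L2,0,.01,.01).ravel(); print("strip",len(p),p.mean(0).round(4),l[:2].round(4),p.min(0).round(3),p.max(0).round(3))
m=roi(190,290,250,300); print("mat z",np.median(z[m]))
E
```

```text
L 1400 zmed 0.1404 c [584.7 258.6] size [127.1  87.5] ang 81.17
R 1376 zmed 0.141 c [ 635.9 -232.5] size [126.2  89.2] ang 78.02
jar 347 zmed 0.0681 c [779.7  75.3] size [52.8 53.7] ang 58.24
  zmax 0.084
gauge 106 zmed 0.0246 c [750.3 195.8] size [47.3 41.8] ang 52.86
  zmax 0.042
blank 450 zmed 0.0247 c [ 774.5 -107.2] size [ 41.6 130. ] ang 47.11
  zmax 0.038
tin 950 zmed 0.0993 c [663.7 385.3] size [113.5 115.3] ang 11.5
  zmax 0.144
spray 958 zmed 0.1407 c [ 670.  -489.8] size [108.6 143.1] ang 1.58
  zmax 0.22
stoneL 617 zmed 0.0315 c [552.5 479.7] size [52.1 99.5] ang 85.15
  zmax 0.045
stoneR 628 zmed 0.0328 c [ 522.4 -489.2] size [99.6 53.8] ang 2.31
  zmax 0.045
strip 454 [0.5091 0.0957] [0.9998 0.0199] [0.338 0.088] [0.697 0.103]
strip 463 [ 0.5263 -0.09  ] [0.9998 0.0178] [ 0.344 -0.097] [ 0.702 -0.082]
mat z 0.0012420506749348803
```

```bash
python3 - <<'E'
from h import *
c=cam("wrist"); print(c["hand_eye"].round(3).tolist(),c["vfov"],c["cx"],c["cy"])
for n,cx,cy,y in(("L",.5847,.2586,-.154),("R",.6359,-.2325,-.209)):
    a=np.array([np.cos(y),np.sin(y)]);p=np.array([cx,cy])
    print(n,"far face",p+.046*a,"heel",p-.046*a,"approach",p+(.046+.035)*a)
t=np.array([.715,-.249,.30]); print("world-rel",units(t))
E
```

```text
[[0.0, 0.967, 0.254, 0.068], [1.0, -0.0, 0.001, 0.0], [0.001, 0.254, -0.967, -0.158], [0.0, 0.0, 0.0, 1.0]] 59.79671138211102 318.3440942175994 242.70105580563958
L far face [0.63015561 0.25154397] heel [0.53924439 0.26565603] approach [0.6647414  0.24617525]
R far face [ 0.68089899 -0.24204416] heel [ 0.59090101 -0.22295584] approach [ 0.71513735 -0.24930602]
world-rel [ 5.9671067  -0.58858006 -0.73612617]
```

Emit:
move_arm(motion=[[0,0,-0.4,0,0,0],[0.3,0,-0.7,0,0,0],[0.7,-0.1,-0.7,0,0,0],[1,-0.1,-0.7,0,0,0]], fingers=0, newtons=20)

```text
time: 0.65
tool_pos: [0.2615, -0.4545, 0.297]
tool_rot: [3.141, -0.0, 0.328]
contact_force: [0.5, -1.1, -1.2]
opening: 0.0565
grip_force: 0.0
```

Emit:
move_arm(motion=[[0.5,-0.05,0,0,0,0],[1,-0.1,0,0,0,0]])

```text
time: 0.9
tool_pos: [0.353, -0.413, 0.2965]
tool_rot: [-3.141, 0.0, 0.327]
contact_force: [0.8, -1.2, -0.0]
opening: 0.0465
grip_force: 0.0
```

Emit:
move_arm(motion=[[0.5,-0.05,0,0,0,0],[1,-0.1,0,0,0,0]])

```text
time: 1.15
tool_pos: [0.4447, -0.3712, 0.2964]
tool_rot: [-3.141, 0.0, 0.328]
contact_force: [-0.1, -0.4, 0.2]
opening: 0.0459
grip_force: 0.0
```

Emit:
move_arm(motion=[[0.5,-0.05,0,0,0,0],[1,-0.1,0,0,0,0]])

```text
time: 1.4
tool_pos: [0.5362, -0.3295, 0.2964]
tool_rot: [-3.141, 0.0, 0.328]
contact_force: [1.3, -2.3, 0.0]
opening: 0.0458
grip_force: 0.0
```

Emit:
move_arm(motion=[[0.5,-0.05,0,0,0,0],[1,-0.1,0,0,0,0],[1,-0.1,0,0,0,0]])

```text
time: 1.78
tool_pos: [0.6288, -0.2862, 0.2944]
tool_rot: [-3.139, 0.001, 0.332]
contact_force: [-0.9, -0.6, -0.7]
opening: 0.0461
grip_force: 0.0
```

Emit:
move_arm(motion=[[0.3,-0.05,0,0,0,0.05],[0.6,-0.05,0,0,0,0.11],[0.97,-0.1,0,0,0,0.171],[0.97,-0.1,0,0,0,0.171],[0.97,-0.1,0,0,0,0.171]])

```text
time: 2.4
tool_pos: [0.7141, -0.2489, 0.2964]
tool_rot: [3.141, 0.001, -0.208]
contact_force: [-0.8, 0.6, -0.4]
opening: 0.0459
grip_force: 0.0
```

Emit:
move_arm(motion=[[0,0,0.4,0,0,0],[0,0,0.8,0,0,0],[0,0,1,0,0,0]])

```text
time: 2.78
tool_pos: [0.7126, -0.249, 0.1949]
tool_rot: [-3.141, 0.003, -0.209]
contact_force: [-0.2, -0.6, 0.1]
opening: 0.0461
grip_force: 0.0
```

Emit:
move_arm(motion=[[0,0,0.4,0,0,0],[0,0,0.7,0,0,0],[0,0,0.81,0,0,0],[0,0,0.81,0,0,0]])

```text
time: 3.28
tool_pos: [0.7144, -0.2488, 0.1163]
tool_rot: [3.141, 0.0, -0.21]
contact_force: [-0.9, 0.2, 0.1]
opening: 0.0459
grip_force: 0.0
```

Emit:
move_arm(motion=[[-0.1,0,0,0,0,0],[-0.18,0,0,0,0,0],[-0.22,0,0,0,0,0],[-0.22,0,0,0,0,0]])

```text
time: 3.78
tool_pos: [0.6935, -0.2436, 0.1166]
tool_rot: [3.141, -0.001, -0.209]
contact_force: [0.0, -0.3, 0.3]
opening: 0.0455
grip_force: 0.0
```

Emit:
move_arm(motion=[[-0.03,0,0,0,0,0],[-0.07,0,-0.035,0,0,0],[-0.125,0,-0.07,0,0,0],[-0.225,0,-0.132,0,0,0],[-0.33,0,-0.186,0,0,0],[-0.33,0,-0.186,0,0,0]])

```text
time: 4.53
tool_pos: [0.6603, -0.2364, 0.1352]
tool_rot: [3.142, -0.0, -0.21]
contact_force: [1.7, -0.2, 0.2]
opening: 0.046
grip_force: 0.6
```

```bash
python3 - <<'E'
from h import *
s=robot.observe(); print(s["tool_pos"],s["contact_force"])
c=cam("wrist"); save(c,"w1")
E
```

```text
[ 0.66033835 -0.23644014  0.13516964] [ 1.72504347 -0.15345433  0.18706718]
```

View pics/w1.png

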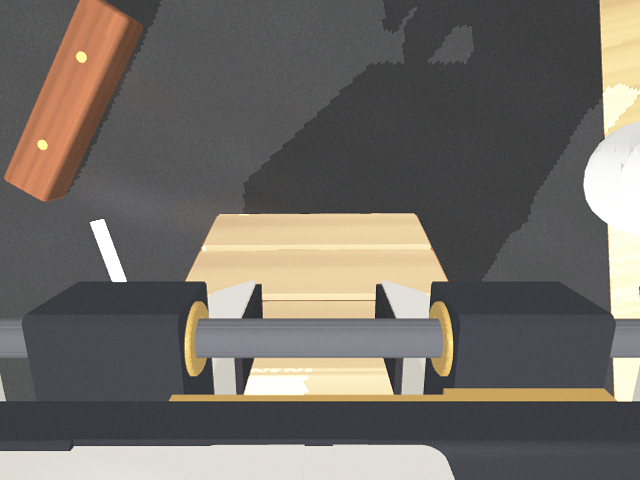

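The wrist view shows the crate leaning: its far face spans rows 213–395, with the fingers centred at columns ~240 and ~400. I'll carry on along the arc.

Emit:
move_arm(motion=[[-0.11,0,-0.045,0,0,0],[-0.22,0,-0.08,0,0,0],[-0.335,0,-0.11,0,0,0],[-0.45,0,-0.127,0,0,0],[-0.57,0,-0.135,0,0,0],[-0.69,0,-0.136,0,0,0],[-0.69,0,-0.136,0,0,0],[-0.69,0,-0.2,0,0,0]])

```text
time: 5.58
tool_pos: [0.5934, -0.2222, 0.1541]
tool_rot: [-3.141, 0.001, -0.21]
contact_force: [0.2, -0.2, -0.2]
opening: 0.0458
grip_force: 0.0
```

Emit:
move_arm(motion=[[0,0,-0.5,0,0,0],[0.5,0,-1,0,0,0],[1,0,-1,0,0,0],[1,0,-1,0,0,0]])

```text
time: 6.08
tool_pos: [0.6945, -0.2436, 0.2512]
tool_rot: [-3.141, 0.001, -0.209]
contact_force: [-1.0, 0.3, -0.5]
opening: 0.0461
grip_force: 0.0
```

```bash
python3 - <<'E'
from h import *
s=robot.observe(); print(s["tool_pos"],s["contact_force"])
c=cam("wrist"); save(c,"w2")
E
```

```text
[ 0.69451829 -0.24361059  0.25119888] [-1.04395752  0.32026179 -0.4585733 ]
```

View pics/w2.png

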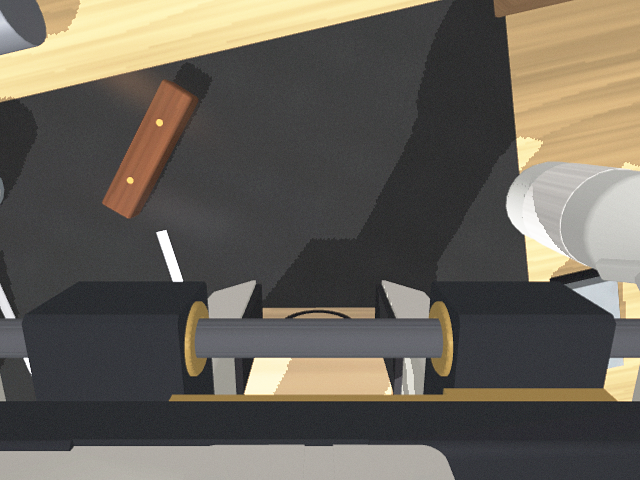

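The ring's black arc shows at about (318,315) on the right crate's underside, so the right crate is the stamped one. Now to the left crate.

Emit:
move_arm(motion=[[-0.13,-0.45,0,0,0,0],[-0.26,-0.95,0,0,0,0]])

```text
time: 6.38
tool_pos: [0.6841, -0.1442, 0.2543]
tool_rot: [-3.142, 0.001, -0.211]
contact_force: [0.5, 0.9, -1.1]
opening: 0.0458
grip_force: 0.0
```

Emit:
move_arm(motion=[[-0.13,-0.47,0,0,0,0],[-0.26,-0.95,0,0,0,0]])

```text
time: 6.62
tool_pos: [0.6782, -0.0448, 0.2551]
tool_rot: [3.141, 0.0, -0.21]
contact_force: [0.1, 1.2, -0.3]
opening: 0.0461
grip_force: 0.0
```

Emit:
move_arm(motion=[[-0.13,-0.47,0,0,0,0],[-0.26,-0.95,0,0,0,0]])

```text
time: 6.88
tool_pos: [0.6726, 0.0533, 0.2551]
tool_rot: [3.141, 0.0, -0.21]
contact_force: [0.6, 0.4, -0.2]
opening: 0.046
grip_force: 0.0
```

Emit:
move_arm(motion=[[-0.13,-0.47,0,0,0,0],[-0.26,-0.95,0,0,0,0]])

```text
time: 7.12
tool_pos: [0.6669, 0.1514, 0.2552]
tool_rot: [3.141, 0.0, -0.21]
contact_force: [0.9, 0.6, 0.2]
opening: 0.0461
grip_force: 0.0
```

Emit:
move_arm(motion=[[-0.13,-0.47,0,0,0,-0.009],[-0.27,-0.93,0,0,0,-0.0175],[-0.27,-0.93,0,0,0,-0.0175],[-0.27,-0.93,0,0,0,-0.0175]])

```text
time: 7.62
tool_pos: [0.6608, 0.2461, 0.2548]
tool_rot: [3.141, 0.0, -0.155]
contact_force: [-0.5, -0.9, -0.3]
opening: 0.0457
grip_force: 0.0
```

```bash
python3 - <<'E'
from h import *
s=robot.observe(); print(s["tool_pos"],s["tool_rot"])
P=cloud(cam("wrist")); z=P[...,2]; m=(z>.132)&(z<.15); 
p=P[m]; p=p[(p[:,0]>.52)&(p[:,0]<.66)]; a=np.array([np.cos(-.154),np.sin(-.154)]); b=np.array([-a[1],a[0]])
print(len(p),"far edge along x",np.percentile(p[:,:2]@a,[50,98,99.8]), "expected",np.dot([.6302,.2515],a)," y range",np.percentile(p[:,:2]@b,[.5,99.5]),"centre exp",np.dot([.5847,.2586],b),"tool",s["tool_pos"][:2]@a,s["tool_pos"][:2]@b)
print("need",units([.6647,.2462,.116]))
E
```

```text
[0.66084994 0.24612525 0.25478487] [ 3.14083137e+00  1.86810273e-05 -1.54520809e-01]
10059 far edge along x [0.52462803 0.58432384 0.58483713] expected 0.5841637549940256  y range [0.28930594 0.41073544] centre exp 0.34522788547211236 tool 0.615275405356988 0.3445815596224322
need [ 0.0331017  -0.01293818  1.38780901]
```

Emit:
move_arm(motion=[[0,0,0.4,0,0,0],[0,0,0.8,0,0,0],[0,0,1,0,0,0]])

```text
time: 8.05
tool_pos: [0.6607, 0.2444, 0.1518]
tool_rot: [3.14, 0.004, -0.157]
contact_force: [-0.1, 0.6, -0.8]
opening: 0.0459
grip_force: 0.0
```

Emit:
move_arm(motion=[[0,0,0.2,0,0,0],[0,0,0.39,0,0,0],[-0.08,0,0.39,0,0,0],[-0.15,0,0.39,0,0,0],[-0.18,0,0.39,0,0,0],[-0.18,0,0.39,0,0,0]])

```text
time: 8.8
tool_pos: [0.644, 0.2498, 0.1164]
tool_rot: [-3.141, -0.001, -0.154]
contact_force: [0.7, 0.2, 0.1]
opening: 0.046
grip_force: 0.0
```

Emit:
move_arm(motion=[[-0.03,0,0,0,0,0],[-0.07,0,-0.035,0,0,0],[-0.125,0,-0.07,0,0,0],[-0.225,0,-0.132,0,0,0],[-0.33,0,-0.186,0,0,0],[-0.33,0,-0.186,0,0,0]])

```text
time: 9.55
tool_pos: [0.6106, 0.2552, 0.1348]
tool_rot: [-3.141, -0.001, -0.154]
contact_force: [1.0, -0.1, 0.6]
opening: 0.0458
grip_force: 0.4
```

Emit:
move_arm(motion=[[-0.11,0,-0.045,0,0,0],[-0.22,0,-0.08,0,0,0],[-0.335,0,-0.11,0,0,0],[-0.45,0,-0.127,0,0,0],[-0.57,0,-0.135,0,0,0],[-0.69,0,-0.136,0,0,0],[-0.69,0,-0.136,0,0,0],[-0.69,0,-0.2,0,0,0]])

```text
time: 10.55
tool_pos: [0.543, 0.2652, 0.1537]
tool_rot: [3.141, 0.001, -0.154]
contact_force: [0.2, 0.2, -0.2]
opening: 0.0462
grip_force: 0.0
```

Emit:
move_arm(motion=[[0,0,-0.5,0,0,0],[0.5,0,-1,0,0,0],[1,0,-1,0,0,0],[1,0,-1,0,0,0]])

```text
time: 11.05
tool_pos: [0.6452, 0.2482, 0.2527]
tool_rot: [3.141, -0.001, -0.158]
contact_force: [-0.0, -0.0, -1.1]
opening: 0.046
grip_force: 0.0
```

```bash
python3 - <<'E'
from h import *
s=robot.observe(); print(s["tool_pos"],s["tool_rot"])
c=cam("wrist"); save(c,"w3")
c=cam("top"); save(c,"top1"); P=cloud(c); z=P[...,2]; v,u=np.mgrid[:480,:640]
for n,b in dict(L=(190,290,190,290),R=(375,460,170,270)).items():
    m=(u>b[0])&(u<b[1])&(v>b[2])&(v<b[3])&(z>.08)&(z<.105); m=cv2.erode(m.astype(np.uint8),np.ones((3,3)))>0
    r=cv2.minAreaRect(P[m][:,:2].astype(np.float32)*1000); print(n,m.sum(),np.median(z[m]),r)
cv2.imwrite("pics/pair.png",cv2.resize(np.hstack([cv2.imread("pics/w3.png"),cv2.imread("pics/top1.png")]),(800,300)))
E
```

```text
[0.64520624 0.24820508 0.25265239] [ 3.14124454e+00 -9.30180756e-04 -1.57589503e-01]
L 23 0.0938239368983722 ((420.4277648925781, 343.75433349609375), (22.688751220703125, 9.356695175170898), 3.597729206085205)
R 2063 0.0926382309871403 ((519.5445556640625, -208.97598266601562), (126.85542297363281, 134.48806762695312), 78.29198455810547)
```

View pics/pair.png

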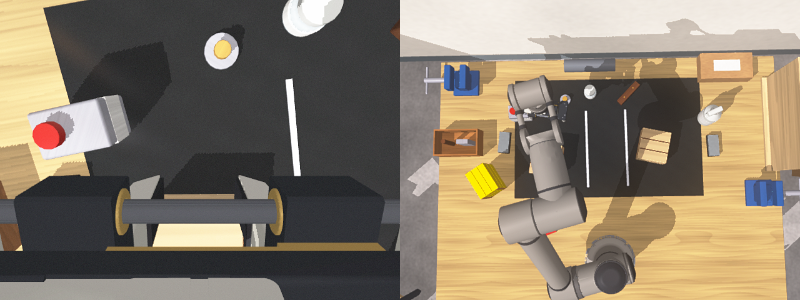

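The left half of the pair shows the second crate fallen over; what can be seen of its underside is plain. The right half shows the stamped crate lying at about (654,146). Now I'll go round to the right side of the stamped crate.

Emit:
move_arm(motion=[[-0.05,0.4,0,0,0,0],[-0.1,0.95,0,0,0,0]], fingers=1)

```text
time: 11.4
tool_pos: [0.6157, 0.1582, 0.2537]
tool_rot: [-3.142, 0.001, -0.151]
contact_force: [0.5, -0.9, 0.7]
opening: 0.0614
grip_force: 0.0
```

Emit:
move_arm(motion=[[-0.05,0.47,0,0,0,0],[-0.1,0.95,0,0,0,0]])

```text
time: 11.65
tool_pos: [0.591, 0.0647, 0.2544]
tool_rot: [-3.142, 0.0, -0.153]
contact_force: [0.2, -0.8, -0.3]
opening: 0.0808
grip_force: 0.0
```

Emit:
move_arm(motion=[[-0.05,0.47,0,0,0,0],[-0.1,0.95,0,0,0,0]])

```text
time: 11.9
tool_pos: [0.5666, -0.0274, 0.2544]
tool_rot: [-3.141, -0.0, -0.153]
contact_force: [0.7, -0.1, 0.2]
opening: 0.0918
grip_force: 0.0
```

Emit:
move_arm(motion=[[-0.05,0.47,0,0,0,0],[-0.1,0.95,0,0,0,0]])

```text
time: 12.15
tool_pos: [0.5423, -0.1196, 0.2544]
tool_rot: [-3.141, -0.0, -0.153]
contact_force: [1.0, 0.6, 0.2]
opening: 0.0919
grip_force: 0.0
```

Emit:
move_arm(motion=[[-0.05,0.47,0,0,0,0],[-0.1,0.95,0,0,0,0]])

```text
time: 12.4
tool_pos: [0.5181, -0.2118, 0.2544]
tool_rot: [-3.141, -0.0, -0.153]
contact_force: [0.9, -0.2, 0.4]
opening: 0.0916
grip_force: 0.0
```

Emit:
move_arm(motion=[[0,0.2,0,0,0,-0.05],[-0.05,0.4,0,0,0,-0.1],[-0.1,0.6,0,0,0,-0.15],[-0.1,0.8,0,0,0,-0.2],[-0.1,0.95,0,0,0,-0.25],[-0.1,0.95,0,0,0,-0.3],[-0.1,0.95,0,0,0,-0.35],[-0.1,0.95,0,0,0,-0.4],[-0.1,0.95,0,0,0,-0.45],[-0.1,0.95,0,0,0,-0.485],[-0.1,0.95,0,0,0,-0.485],[-0.1,0.95,0,0,0,-0.485]])

```text
time: 13.9
tool_pos: [0.4947, -0.3034, 0.2542]
tool_rot: [3.141, 0.0, 1.368]
contact_force: [-0.5, 0.1, 0.9]
opening: 0.0919
grip_force: 0.0
```

```bash
cat > m.py <<'E'
from h import *
s=robot.observe(); print(s["tool_pos"],s["tool_rot"],s["opening"])
c=cam("top"); P=cloud(c); z=P[...,2]; v,u=np.mgrid[:480,:640]
wood=(c["image"][...,0].astype(int)>150)&(c["image"][...,2]>90)
for n,b in dict(L=(190,285,190,290),R=(290,460,170,280)).items():
    m=(u>b[0])&(u<b[1])&(v>b[2])&(v<b[3])&(z>.08)&(z<.105)&wood; m=cv2.erode(m.astype(np.uint8),np.ones((3,3)))>0
    r=cv2.minAreaRect(P[m][:,:2].astype(np.float32)*1000); print(n,m.sum(),np.median(z[m]),r)
    q=cv2.boxPoints(r)/1000; print("   lane y",np.round(q[:,1]-.0028-.0188*(q[:,0]-.5177),4), "x",q[:,0].round(3))
import sys
if len(sys.argv)>1: save(c,sys.argv[1])
E
python3 m.py top2; python3 -c "
from h import *
print(units([.499,-.306,.04]))"
```

```text
[ 0.49471155 -0.30340227  0.2542115 ] [3.14139448e+00 1.02984749e-04 1.36758160e+00] 0.09186047862347875
L 1726 0.09240104151469697 ((466.570068359375, 277.1151428222656), (124.36750030517578, 133.59500122070312), 81.1280517578125)
   lane y [0.2256 0.2025 0.325  0.3481] x [0.391 0.523 0.542 0.41 ]
R 1641 0.09320899140076788 ((520.2906494140625, -207.54457092285156), (124.38823699951172, 134.35964965820312), 78.62641143798828)
   lane y [-0.2566 -0.2856 -0.1641 -0.1352] x [0.442 0.574 0.598 0.467]
[-0.0155132   0.0461471   2.14107659]
```

View pics/top2.png

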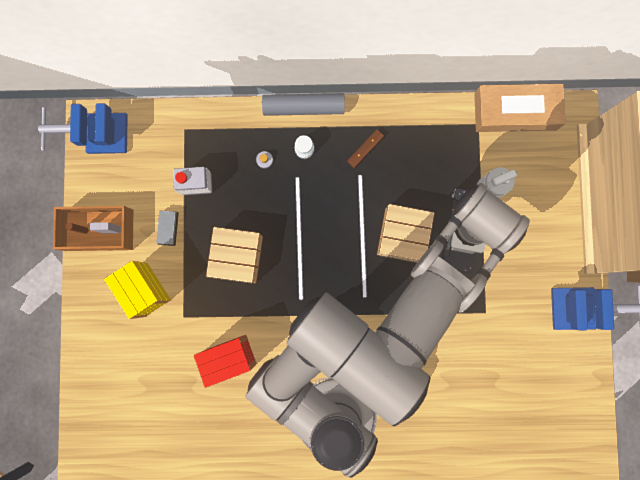

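Both crates lie flat, the left at (235,255) and the right at (406,233), and nothing else has moved. Now I'll descend beside the stamped one and push it left.

Emit:
move_arm(motion=[[0,0.05,0.4,0,0,0],[0,0.05,0.8,0,0,0],[0,0.05,1,0,0,0]])

```text
time: 14.32
tool_pos: [0.4989, -0.3042, 0.1516]
tool_rot: [-3.139, -0.002, 1.368]
contact_force: [0.2, 0.6, 0.7]
opening: 0.0917
grip_force: 0.0
```

Emit:
move_arm(motion=[[0,0,0.4,0,0,0],[0,0,0.7,0,0,0],[0,0,0.9,0,0,0],[0,0,0.9,0,0,0]])

```text
time: 14.82
tool_pos: [0.4989, -0.3043, 0.0625]
tool_rot: [-3.138, -0.002, 1.368]
contact_force: [0.2, 0.4, 0.5]
opening: 0.092
grip_force: 0.0
```

Emit:
move_arm(motion=[[0,0,0.1,0,0,0],[0,0,0.22,0,0,0],[0.08,0,0.22,0,0,0],[0.16,0,0.22,0,0,0],[0.22,0,0.22,0,0,0],[0.22,0,0.22,0,0,0]])

```text
time: 15.58
tool_pos: [0.5046, -0.283, 0.0423]
tool_rot: [3.141, 0.0, 1.37]
contact_force: [-0.1, -0.4, 0.2]
opening: 0.0918
grip_force: 0.0
```

Emit:
move_arm(motion=[[0.06,0,0,0,0,0],[0.14,-0.02,0,0,0,-0.004],[0.24,-0.03,0,0,0,-0.008],[0.34,-0.04,0,0,0,-0.012],[0.44,-0.05,0,0,0,-0.016],[0.54,-0.06,0,0,0,-0.02],[0.64,-0.07,0,0,0,-0.0236],[0.7,-0.08,0,0,0,-0.0236]])

```text
time: 16.58
tool_pos: [0.5106, -0.2129, 0.0422]
tool_rot: [3.141, 0.001, 1.444]
contact_force: [-0.2, -5.2, 2.3]
opening: 0.0916
grip_force: 2.8
```

```bash
python3 m.py
```

```text
[ 0.51062058 -0.21286833  0.04219322] [3.14113851e+00 6.57250314e-04 1.44435281e+00] 0.09162529786249211
L 1690 0.09235728926285636 ((466.4782409667969, 277.13250732421875), (124.66738891601562, 133.41986083984375), 81.56304168701172)
   lane y [0.2248 0.2028 0.3258 0.3478] x [0.391 0.523 0.542 0.41 ]
R 1084 0.09288357089798571 ((521.8325805664062, -125.53654479980469), (95.22359466552734, 135.6433868408203), 82.70732879638672)
   lane y [-0.1657 -0.1854 -0.0912 -0.0714] x [0.449 0.583 0.595 0.461]
```

Emit:
move_arm(motion=[[0.1,0,0,0,0,-0.004],[0.2,-0.01,0,0,0,-0.008],[0.3,-0.015,0,0,0,-0.012],[0.4,-0.02,0,0,0,-0.016],[0.5,-0.025,0,0,0,-0.02],[0.6,-0.03,0,0,0,-0.0236],[0.7,-0.03,0,0,0,-0.0236]])

```text
time: 17.5
tool_pos: [0.5161, -0.1434, 0.042]
tool_rot: [-3.141, 0.0, 1.518]
contact_force: [-0.7, -6.3, 2.8]
opening: 0.0917
grip_force: 2.9
```

Emit:
move_arm(motion=[[0.1,0,0,0,0,-0.004],[0.2,0.005,0,0,0,-0.008],[0.3,0.01,0,0,0,-0.012],[0.4,0.01,0,0,0,-0.016],[0.5,0.015,0,0,0,-0.02],[0.6,0.02,0,0,0,-0.0236],[0.67,0.02,0,0,0,-0.0236],[0.71,0.02,0,0,0,-0.0236],[0.71,0.02,0,0,0,-0.0236]])

```text
time: 18.62
tool_pos: [0.5217, -0.0721, 0.0418]
tool_rot: [-3.141, -0.001, 1.592]
contact_force: [1.1, -0.2, 1.2]
opening: 0.0914
grip_force: 0.8
```

Emit:
move_arm(motion=[[-0.1,0,0,0,0,0],[-0.3,0,0,0,0,0],[-0.6,0,0,0,0,0],[-1,0,0,0,0,0],[-1,0,-0.5,0,0,0],[-1,0,-1,0,0,0],[-1,0,-1,0,0,0]])

```text
time: 19.5
tool_pos: [0.526, -0.1751, 0.1456]
tool_rot: [3.135, 0.003, 1.59]
contact_force: [0.0, 0.1, 0.1]
opening: 0.0917
grip_force: 0.0
```

```bash
python3 m.py top3
```

```text
[ 0.52596255 -0.17508784  0.14564327] [3.134731   0.00349167 1.59029595] 0.0916783597245523
L 1703 0.09254413484540702 ((466.60205078125, 277.37353515625), (124.8471908569336, 133.62879943847656), 81.59527587890625)
   lane y [0.225  0.2029 0.3261 0.3481] x [0.391 0.524 0.542 0.41 ]
R 1743 0.09251746024736263 ((519.456787109375, 1.0023536682128906), (134.5325469970703, 123.34378051757812), 1.5573594570159912)
   lane y [ 0.0593 -0.0641 -0.0629  0.0604] x [0.451 0.454 0.588 0.585]
```

View pics/top3.png

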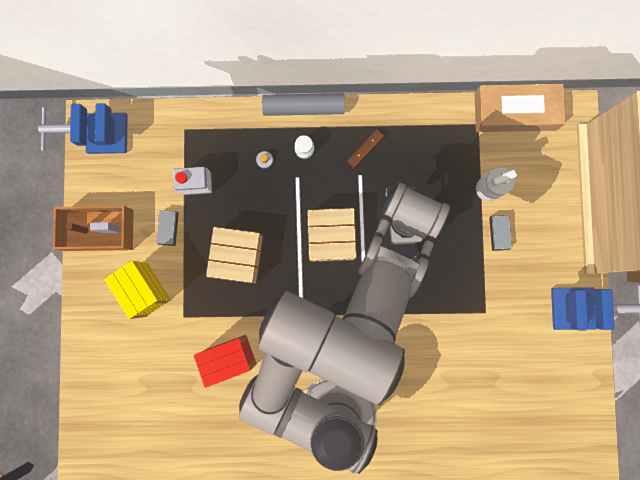

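The stamped crate lies square in the lane, spanning columns 308–356 between the strips at ~298 and ~362. The gripper is clear of everything.

```bash
python3 -c "
from cell import robot
print(robot.hand_in())"
```

```text
the job is handed in; nothing more can be done
None
```

Job handed in: both crates lie on their robot-side faces, the stamped one (originally on the right) is centred in the lane with about 30 mm to spare each side, the plain one is where it was tipped, and the judge's verdict was not shown.

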